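# Open the pressure cap of an oil cooler's header tank

## Robot

A 6-joint arm with a two-finger parallel gripper is mounted at the origin on the work surface. World frame = base frame: x ahead of the robot, y to its left, z up, the work surface at z = 0. Lengths are in m, angles in rad, forces in N, time in s.
With the tool pointing down it reaches from about 0.35 to 0.975 m from the base axis. Payload 4.9 kg.
Tool frame: the origin (TCP) lies on the mounting face of the last link; the fingertips stand 173 mm ahead of it and the grasp point (between the pads) lies ctrl.pinch_z ahead of it (ctrl.pinch_z is the distance from the TCP to the grasp point, in m); z points along the fingers, y is the line along which they close (so a half turn about z gives the same grasp; the last joint's range is limited). The gripper opens to 85 mm and grips with 20 to 120 N. Pads are 22 mm wide; open, the fingers measure 114 mm over their backs; the gripper's body (76 mm by 85 mm) begins 54 mm behind the grasp point. The pads swing forward as they close: fully open they stand 13 mm farther back than shut.
Start: joints at [1.029, 0.053, 1.613, -0, 1.476, -0.119], TCP at [0.256, 0.57, 0.405] pointing down, gripper open.
Joint ranges: [-3.01, 3.01], [-1.01, 2.22], [0.06, 2.58], [-1.02, 4.17], [0.09, 2.62], [-3.14, 3.14]. Speed limits (rad/s): [2.57, 2.57, 3.14, 3.14, 3.14, 3.14].

## Interface

Orientations are given as a rotation vector (axis times angle).
In Python, from station import telemetry, eyes, ctrl gives the robot as it stands.
- The arm moves only by the tool apply_moves, never from a script. Its argument "plan" is a list of rows, each a list of 5 numbers: the finger opening in m, from 0 to 0.0854, then the shift along the tool's x, y, z in m, then the turn about the tool's z in rad. In form: [[jaw, x, y, z, roll], ...]. A call has 1 to 12 rows; each row is the pose to reach, as a shift and turn from the pose commanded when the call began, along the tool's axes at that moment; what a row does not reach only later rows make up. A row lasts 1/12 s, in which the tool goes at most 41.7 mm and 7.16 degrees, less where a joint would pass 70% of its speed; a pose out of reach is approached as far as the arm can. A call with a gripper value outside its range is refused whole. The fingers move at their own pace and stop on an object; "newtons" is the grip in N (left out, the last holds). Time passes only in rows, so rows that repeat a pose let the fingers close. It gives the time, the measured TCP pose, the force, the opening and the grip force at its end, in the units of the state.
- telemetry.get_obs(): the state, without advancing time (a new reading comes with each control period).
- eyes.get_image(name): name is "scene" or "side" or "wrist"; returns a dict with "img" (480x640x3 uint8, blue, green, red), "range_z" (480x640 float32, m along the optical axis (not along the pixel's ray), 0 where there is no reading), "K" (3x3 intrinsics, pixels), "dist_coeffs" ([k1, k2, p1, p2, k3] as OpenCV has them; the pictures are not rectified), "pose" (4x4, takes a point from camera to world coordinates); the wrist camera has in their place "hand_eye" (4x4, takes a point from camera to tool coordinates, whose origin is the TCP and whose axes are the flange's). Camera axes: x right, y down, z forward; pixel columns grow to the right and rows downward; lengths in m; the calibration is good to about 2 mm. A picture is of the moment at which its call begins: read the wrist's pose just before it.
- ctrl.finish_job(): hands the job in; it is judged then, once.
Trained networks look in a picture, given as the dict that the camera call returned (one of the last four; its "shot" number tells which), for a name from the list of things; names that differ only in an ending like _2 or _b are one class to them, and where a whole thing is asked for, a point or a joint stands for the part that bears it (a point fixed in the world has none). Each returns a list of dicts, best first, with "confidence" (0 to 1); they miss things now and then, are a little off and sometimes report something else, mostly with a low value. They report only what shows in the picture. A call takes as long as a camera call. They do not tell look-alikes from the thing itself.
- eyes.search_frame(thing, picture): "box" ([left, top, right, bottom] in pixels, round what is visible of it).
- eyes.outline_of(thing, picture): "region" (480x640 bool, what is visible of it) and "box" ([left, top, right, bottom] in pixels, round what is visible of it).
- eyes.tip_of(thing, picture): "point" ([column, row] in pixels: a listed point, or the origin of a listed thing).
The state is a dict: "t": time; "q": joint angles; "dq": joint speeds; "effort": joint torques, N m; "tool_pos": TCP position; "tool_rot": TCP orientation; "contact_force": force on the tool from outside, world axes, zero at the start; "wrist_torque": the same for the moment, N m; "opening": finger opening in m; "grip_force": force on a finger pad.
Only numpy, scipy, OpenCV 4.12 (cv2) and the standard library are available. Lean on these libraries where they do the work, as an engineer would, in place of code of your own. Each camera call takes 0.05 s, during which the arm holds its last target. There are 200 camera calls.

## Task

Open the pressure cap on the header tank of the oil cooler so that it can be topped up: turn the cap counter-clockwise, without pressing it down, until it comes up against its first stop, and hold it lightly against that stop for a second while the pressure bleeds off; then press it down against its spring, no harder than needed, and turn it on past the stop until it comes free. Lift it off and set it down gently, grip bar up, on the floor of the drip tray. Do not wrench the cap against its stops, and leave the coolant jug, the funnel and the wrench where they are.

Things in the scene. Friction and masses are not known exactly. Their poses are not given: they have to be found in the camera images.
- cap: The pressure cap, about 0.15 kg: a bright steel shell 66 mm across, 16.5 mm high, with a black plastic grip bar across its top. Origin on its axis at the level of the skirt's lower rim; z up, x along the bar. Inside, two lugs (at y = +-25 to 31 mm, z = 0 to 4 mm, 8.6 mm wide) hook under the neck's flange
- cap_grip (a point): Middle of the top of the cap's grip bar (cap z = 40.5 mm), axes as the cap's. The bar is 60 mm long (x), 16 mm thick (y) and stands 24 mm above the shell's flat top (cap z = 16.5 mm)
- cap_foot (a point): Point on the cap's axis 10 mm below its origin: underside of the sprung rubber seal disc (radius 17.5 mm) when the cap is closed. With the cap off, the disc springs out 3 mm further, and the cap set down on a flat floor stands on it with its origin 13 mm above the floor
- filler_neck: The brass filler neck, fixed on the header tank under the cap: 26 mm high, bore 38 mm, with a bayonet ring 57 mm across on top. Origin on its axis at its foot, z up. The closed cap's origin is 18 mm above it, with 1.5 mm of side play. The ring is brazed on at an unknown clocking and hidden by the cap, so neither this body's yaw nor the cap's tells where the stops are
- neck_flange (a point): Centre of the ring's flange underside, 22 mm above the neck's foot. Unpressed, the cap turns counter-clockwise for an unknown 0.1 to 0.72 rad to its first stop: two tabs 3.5 mm deep. Pressed deeper it passes under them (stay pressed for 0.5 rad past the first stop) and 0.66 rad past the first stop meets a firm open stop; from 0.55 rad on it lifts straight up, and, let go, springs up 3 mm or a little more
- neck_seat (a point): Centre of the sealing seat inside the bore, 8 mm above the neck's foot. The cap's spring presses its disc on it with 9 N when closed; pressing the cap down takes 9 N to start and 1.2 N per mm more: about 13.5 N to get under the first stop; at 5.5 mm (15.6 N) the shell bottoms hard on the rim. Turning friction is 0.1 to 0.35 N m
- neck_rim (a point): Centre of the ring's top, 26 mm above the neck's foot, on which the cap's shell bottoms. More than 20 N there beyond the spring's 15.6 N bends the rim; turning hard against a stop (moment above about 0.9 N m) may break it: a single tab or end stop bears 28 N
- cooler: The oil cooler, a fixed unit on a base 200 x 330 mm: a bare aluminium header tank (150 x 130 mm, its flat top 130 mm above the table), centred at y = -85 mm, with the filler neck in the middle of its top, and a teal fan cooler (160 x 140 mm, top 170 mm above the table) centred at y = +82 mm. Origin at the centre of its underside on the table, z up, x away from the robot at yaw 0
- tray: The drip tray, an open pale grey sheet tray 170 (x) x 130 (y) mm, 18 mm high, walls 3 mm, fixed on the table. Origin at the centre of its underside, z up
- tray_in (a point): Centre of the drip tray's inner floor
- coolant: Bystander: a closed blue plastic coolant jug with a white label and cap, 65 x 100 mm, 182 mm high, standing. Origin at the centre of its underside
- funnel: Bystander: a red funnel standing on its wide mouth, 84 mm across, 95 mm high. Origin at the centre of its underside
- wrench: Bystander: a steel wrench lying on the table, about 180 mm long. Origin near its middle, x along it
Not all that is in view belongs to the job. Several things have the shape of the cap; the one meant has the colours described above. There is more than one size of the tray; the one meant has the size given above.

How it is judged:
By the outcome, as a careful person would: the job done as asked, in the order asked, and still so for the second after the job is handed in, with the robot touching nothing.
It also fails if it takes over 72 s, if anything falls off the work surface, if the arm or the gripper's body presses on something with over 40 N, if the wrist force passes 120 N, or if a joint passes its speed limit or range.

## Working session

There is one attempt and no reset: what is moved stays moved. The work goes in short steps, Python scripts to look and compute and a tool call to move; the robot and the scene stay as the last step left them, time stands still between calls to the robot, and variables do not carry over. Pictures are saved under pics/ and viewed, at most 10 in all, crops included, and the job is handed in when it is done.

Besides the shell and the picture viewer there is one more tool, called in YAML: its name, and indented under it one key for each argument. apply_moves: Moves the arm, as the interface text tells. Its arguments: {"type":"object","properties":{"plan":{"type":"array","items":{"type":"array","items":{"type":"number"}}},"newtons":{"type":"number"}},"required":["plan"]}

```bash
mkdir -p pics; ls
cat > h.py <<'E'
import numpy as np, cv2
from scipy.spatial.transform import Rotation as R
from station import telemetry, eyes, ctrl
def campose(p,obs=None):
    if 'pose' in p: return np.array(p['pose'])
    T=np.eye(4);T[:3,:3]=R.from_rotvec(obs['tool_rot']).as_matrix();T[:3,3]=obs['tool_pos']
    return T@np.array(p['hand_eye'])
def cloud(p,T):
    h,w=p['range_z'].shape
    u,v=np.meshgrid(np.arange(w),np.arange(h))
    n=cv2.undistortPoints(np.stack([u,v],-1).reshape(-1,1,2).astype(np.float64),np.array(p['K']),np.array(p['dist_coeffs'])).reshape(h,w,2)
    z=p['range_z']
    P=np.stack([n[...,0]*z,n[...,1]*z,z],-1)
    return P@T[:3,:3].T+T[:3,3]
E
python3 - <<'E'
from h import *
o=telemetry.get_obs();print({k:np.round(v,3) for k,v in o.items()},ctrl.pinch_z)
ims=[]
for n in ['scene','side']:
    p=eyes.get_image(n);ims.append(p['img']);C=cloud(p,campose(p))
    cv2.imwrite(f'pics/{n}0.png',p['img'])
    for t in ['cap','tray','cooler','filler_neck','coolant','funnel','wrench']:
        for d in eyes.outline_of(t,p)[:4]:
            P=C[d['region']&(p['range_z']>0)]
            print(n,t,round(d['confidence'],2),np.round(d['box']),np.round(np.median(P,0),3),np.round(np.percentile(P,2,axis=0),3),np.round(np.percentile(P,98,axis=0),3))
E
```

```text
pics
{'t': np.float64(0.0), 'q': array([ 1.029,  0.053,  1.614,  0.   ,  1.476, -0.119]), 'dq': array([0.   , 0.   , 0.001, 0.001, 0.002, 0.   ]), 'effort': array([-0.0000e+00, -3.9368e+01, -3.7017e+01, -0.0000e+00,  7.0000e-03,
       -0.0000e+00]), 'tool_pos': array([0.256, 0.57 , 0.403]), 'tool_rot': array([-6.590e-01, -3.071e+00,  3.000e-03]), 'contact_force': array([-0.713, -0.981,  0.09 ]), 'wrist_torque': array([-0.005, -0.018,  0.068]), 'grip_force': np.float64(0.0), 'opening': np.float64(0.086)} 0.1547
scene cap 0.97 [387. 212. 427. 255.] [0.584 0.032 0.166] [0.533 0.001 0.138] [0.602 0.065 0.19 ]
scene cap 0.89 [441. 368. 490. 417.] [0.79  0.105 0.028] [0.75  0.076 0.001] [0.813 0.138 0.052]
scene cap 0.75 [355. 212. 378. 247.] [ 0.386 -0.018  0.028] [ 0.357 -0.033  0.012] [0.414 0.007 0.052]
scene tray 0.82 [196. 160. 311. 235.] [ 0.238 -0.264  0.005] [ 0.111 -0.374  0.   ] [ 0.364 -0.153  0.024]
scene tray 0.77 [190. 265. 291. 348.] [ 0.578 -0.254  0.004] [ 0.487 -0.325  0.001] [ 0.668 -0.181  0.019]
scene cooler 0.79 [355. 212. 563. 358.] [0.644 0.137 0.117] [ 0.51  -0.0
[... 1518 characters left out ...]
. 307. 197.] [0.554 0.014 0.132] [0.536 0.002 0.129] [0.584 0.046 0.141]
side coolant 0.81 [370. 165. 401. 252.] [ 0.71  -0.124  0.114] [ 0.684 -0.148  0.013] [ 0.761 -0.063  0.18 ]
side funnel 0.55 [360. 362. 407. 421.] [ 0.434 -0.451  0.026] [ 0.405 -0.48   0.004] [ 0.472 -0.412  0.093]
side funnel 0.42 [281. 187. 310. 197.] [0.553 0.014 0.133] [0.537 0.003 0.128] [0.584 0.045 0.141]
side wrench 0.61 [416. 282. 464. 334.] [ 0.678 -0.337  0.005] [ 0.605 -0.371 -0.002] [ 0.766 -0.296  0.009]
side wrench 0.43 [280. 163. 310. 190.] [0.557 0.02  0.166] [ 0.533 -0.001  0.149] [0.585 0.051 0.188]
side wrench 0.35 [218. 131. 348. 263.] [0.532 0.055 0.109] [ 0.47  -0.047  0.011] [0.652 0.261 0.166]
```

Run:
```python
from h import *
a=cv2.imread('pics/scene0.png');c=a[195:435,330:580]
b=cv2.imread('pics/side0.png')[120:300,200:440]
c=cv2.resize(c,(400,384),interpolation=2);b=cv2.resize(b,(400,300),interpolation=2)
o=np.zeros((584,800,3),np.uint8);o[:384,:400]=c;o[:300,400:]=b;
s=cv2.resize(a,(266,200));o[384:584,:266]=s
s=cv2.resize(cv2.imread('pics/side0.png'),(380,285));o[299:584,420:800]=s
cv2.imwrite('pics/v1.png',o)
```

```text
(no output)
```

View pics/v1.png

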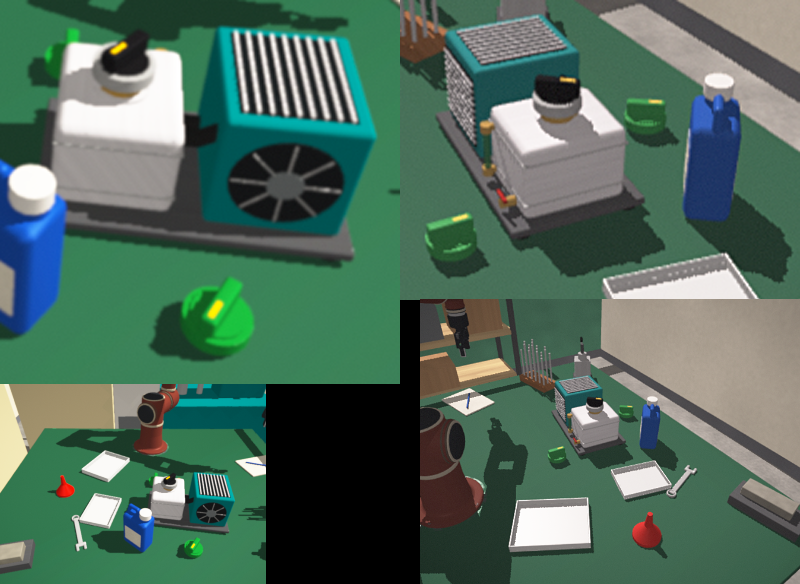

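Scene pixels: (407,233) is the steel and black cap on the tank, which fits. (465,392) and (366,230) are green look-alikes. Of the trays, (240,306) measures about 170x130, so it's the one; (253,198) is too big. The crop confirms this.

```bash
cat >> h.py <<'E'
def toolT(o):
    T=np.eye(4);T[:3,:3]=R.from_rotvec(o['tool_rot']).as_matrix();T[:3,3]=o['tool_pos'];return T
def bar(C,ok,zl=0.178,zh=0.196,c=(0.57,0.03),r=0.045):
    P=C[ok&(C[...,2]>zl)&(C[...,2]<zh)&(np.hypot(C[...,0]-c[0],C[...,1]-c[1])<r)]
    (x,y),wh,a=cv2.minAreaRect(P[:,:2].astype(np.float32)*1000)
    a=a if wh[0]>wh[1] else a+90
    return np.round([x,y],1),np.round(wh,1),round(np.radians((a+90)%180-90),3),np.round(np.percentile(P[:,2],[50,95]),4),len(P)
def show(o): print({k:np.round(o[k],3) for k in ['t','q','tool_pos','tool_rot','contact_force','wrist_torque','opening','grip_force']})
E
python3 - <<'E'
from h import *
for n in ['scene','side']:
    p=eyes.get_image(n);C=cloud(p,campose(p));print(bar(C,p['range_z']>0))
    m=[d for d in eyes.outline_of('tray',p) if d['box'][3]>240 and d['box'][3]<350]
    for d in m:
        P=C[d['region']&(p['range_z']>0)];print(cv2.minAreaRect(P[:,:2].astype(np.float32)*1000))
    # fit tank top
    P=C[(p['range_z']>0)&(abs(C[...,2]-.13)<.004)&(abs(C[...,0]-.56)<.12)&(abs(C[...,1]-.03)<.09)]
    print('tank',cv2.minAreaRect(P[:,:2].astype(np.float32)*1000))
T=toolT(telemetry.get_obs());print(np.round(T,3))
d=T[:3,:3].T@(np.array([.55,.03,.42])-T[:3,3]);print(d)
print(eyes.get_image('wrist')['hand_eye'])
E
```

```text
(array([569.4,  32.5]), array([18.4, 63.5]), np.float64(-0.792), array([0.1876, 0.19  ]), 337)
tank ((575.9842529296875, 49.28923034667969), (163.98947143554688, 155.25668334960938), 82.10511779785156)
(array([564.2,  31.1]), array([21.6, 60.9]), np.float64(-0.799), array([0.1853, 0.1887]), 187)
((582.3488159179688, -243.7318878173828), (157.70675659179688, 187.7958221435547), 75.39360809326172)
tank ((569.6126708984375, 47.368186950683594), (165.32456970214844, 151.08140563964844), 82.66773986816406)
[[-0.912  0.41  -0.     0.256]
 [ 0.41   0.912 -0.     0.57 ]
 [ 0.    -0.    -1.     0.405]
 [ 0.     0.     0.     1.   ]]
[-0.48925987 -0.37193905 -0.01528866]
[[ 1.03712725e-03 -9.54163628e-01 -2.99283638e-01  7.60453627e-02]
 [ 9.99999287e-01  8.12517985e-04  8.74927229e-04  1.57706625e-03]
 [-5.91650400e-04 -2.99284332e-01  9.54163790e-01  3.08726221e-02]
 [ 0.00000000e+00  0.00000000e+00  0.00000000e+00  1.00000000e+00]]
```

apply_moves:
  plan:
    - [0.085,-0.504,-0.363,-0.025,0.37]
    - [0.085,-0.504,-0.363,-0.025,0.37]
    - [0.085,-0.504,-0.363,-0.025,0.37]
    - [0.085,-0.504,-0.363,-0.025,0.37]
    - [0.085,-0.504,-0.363,-0.025,0.37]
    - [0.085,-0.504,-0.363,-0.025,0.37]
    - [0.085,-0.504,-0.363,-0.025,0.37]
    - [0.085,-0.504,-0.363,-0.025,0.37]
    - [0.085,-0.504,-0.363,-0.025,0.37]
    - [0.085,-0.504,-0.363,-0.025,0.37]
    - [0.085,-0.504,-0.363,-0.025,0.37]
    - [0.085,-0.504,-0.363,-0.025,0.37]
  newtons: 40

```text
t: 2.05
tool_pos: [0.5068, 0.1354, 0.4253]
tool_rot: [1.213, 2.897, 0.001]
contact_force: [0.6, 0.1, 0.4]
opening: 0.0849
grip_force: 0.0
```

```bash
cat > look.py <<'E'
from h import *
o=telemetry.get_obs();show(o);T=toolT(o)
p=eyes.get_image('wrist');C=cloud(p,T@np.array(p['hand_eye']))
cv2.imwrite('pics/w%d.png'%(o['t']*100),p['img'])
np.save('C.npy',C)
b=bar(C,p['range_z']>0);print(b, 'tooly yaw',np.arctan2(T[1,1],T[0,1]))
print('in tool',T[:3,:3].T@(np.r_[b[0]/1000,0.1885]-T[:3,3]))
E
python3 look.py
```

```text
{'t': np.float64(2.05), 'q': array([ 0.119, -0.202,  1.82 ,  0.   ,  1.523, -0.659]), 'tool_pos': array([0.507, 0.135, 0.425]), 'tool_rot': array([1.213e+00, 2.897e+00, 1.000e-03]), 'contact_force': array([0.553, 0.082, 0.376]), 'wrist_torque': array([-0.009,  0.008,  0.02 ]), 'opening': np.float64(0.085), 'grip_force': np.float64(0.0)}
(array([561.1,  42.1]), array([16.2, 39.6]), np.float64(-0.783), array([0.1878, 0.189 ]), 1188) tooly yaw 0.7778944009898466
in tool [-0.1044081  -0.02697068  0.23678441]
```

apply_moves:
  plan:
    - [0.085,-0.116,-0.03,0,0]
    - [0.085,-0.116,-0.03,0,0]
    - [0.085,-0.116,-0.03,0,0]
    - [0.085,-0.116,-0.03,0,0]
    - [0.085,-0.116,-0.03,0,0]

```text
t: 2.52
tool_pos: [0.567, 0.0322, 0.4246]
tool_rot: [-1.217, -2.895, -0.0]
contact_force: [0.4, -0.3, -0.2]
opening: 0.0848
grip_force: 0.0
```

```bash
python3 look.py
python3 - <<'E'
from h import *
C=np.load('C.npy')
P=C[(abs(C[...,2]-.164)<.004)&(np.hypot(C[...,0]-.567,C[...,1]-.032)<.05)]
print('shell',cv2.minEnclosingCircle(P[:,:2].astype(np.float32)*1000),len(P), np.median(P[:,2]))
E
ls pics
```

```text
{'t': np.float64(2.517), 'q': array([-0.074, -0.094,  1.724,  0.   ,  1.512, -0.849]), 'tool_pos': array([0.567, 0.032, 0.425]), 'tool_rot': array([-1.217, -2.895, -0.   ]), 'contact_force': array([ 0.351, -0.343, -0.238]), 'wrist_torque': array([-0.002,  0.036, -0.044]), 'opening': np.float64(0.085), 'grip_force': np.float64(0.0)}
(array([568.9,  34. ]), array([15.7, 59.6]), np.float64(-0.787), array([0.1882, 0.1894]), 2571) tooly yaw 0.7748493743096689
in tool [-2.04242656e-04  2.70707136e-03  2.36072441e-01]
shell ((569.157470703125, 33.7831916809082), 33.239715576171875) 5324 0.16563701015933355
scene0.png
side0.png
v1.png
w204.png
w251.png
```

apply_moves:
  plan:
    - [0.085,0,0.0027,0.03,-0.01]
    - [0.085,0,0.0027,0.06,-0.01]
    - [0.085,0,0.0027,0.075,-0.01]
    - [0.085,0,0.0027,0.0845,-0.01]
    - [0.085,0,0.0027,0.0845,-0.01]
    - [0.02,0,0.0027,0.0845,-0.01]
    - [0.02,0,0.0027,0.0845,-0.01]
    - [0.02,0,0.0027,0.0845,-0.01]
    - [0.02,0,0.0027,0.0845,-0.01]
    - [0.02,0,0.0027,0.0845,-0.01]
    - [0.02,0,0.0027,0.0845,-0.01]
    - [0.02,0,0.0027,0.0845,-0.01]
  newtons: 40

```text
t: 3.57
tool_pos: [0.5683, 0.0353, 0.3408]
tool_rot: [1.199, 2.903, -0.001]
contact_force: [-0.3, -1.6, 1.3]
opening: 0.0201
grip_force: 0.8
```

```bash
cat > s.py <<'E'
from h import *
o=telemetry.get_obs();T=toolT(o)
print(round(o['t'],2),'pos',np.round(o['tool_pos'],4),'yaw',round(np.arctan2(T[1,1],T[0,1]),4),'F',np.round(o['contact_force'],2),'M',np.round(o['wrist_torque'],3),np.round(o['opening'],4),np.round(o['grip_force'],1),'q6',round(o['q'][5],3))
E
python3 s.py
```

```text
3.57 pos [0.5683 0.0353 0.3408] yaw 0.7878 F [-0.32 -1.6   1.31] M [-0.263  0.198 -0.041] 0.0201 0.8 q6 -0.856
```

apply_moves:
  plan:
    - [0.01,0,0,0,0]
    - [0.01,0,0,0,0]
    - [0.01,0,0,0,0]
    - [0.01,0,0,0,0]
    - [0.01,0,0,0,0]

```text
t: 3.98
tool_pos: [0.5682, 0.0351, 0.3409]
tool_rot: [-1.199, -2.904, 0.003]
contact_force: [-4.0, -2.7, 4.9]
opening: 0.0147
grip_force: 44.0
```

```bash
python3 s.py
```

```text
3.98 pos [0.5682 0.0351 0.3409] yaw 0.7877 F [-4.05 -2.66  4.93] M [-0.522  0.615  0.025] 0.0147 44.0 q6 -0.856
```

apply_moves:
  plan:
    - [0.01,-0.0006,-0.0007,-0.0006,0]
    - [0.01,-0.0006,-0.0007,-0.0006,0]
    - [0.01,-0.0006,-0.0007,-0.0006,0]
    - [0.01,-0.0006,-0.0007,-0.0006,0]

```text
t: 4.32
tool_pos: [0.5681, 0.0347, 0.341]
tool_rot: [-1.198, -2.903, 0.0]
contact_force: [-4.0, -0.7, 3.9]
opening: 0.0149
grip_force: 43.9
```

```bash
python3 s.py
```

```text
4.32 pos [0.5681 0.0347 0.341 ] yaw 0.788 F [-4.01 -0.74  3.9 ] M [-0.125  0.641 -0.012] 0.0149 43.9 q6 -0.858
```

apply_moves:
  plan:
    - [0.01,0.0008,-0.0012,-0.0018,0]
    - [0.01,0.0008,-0.0012,-0.0018,0]
    - [0.01,0.0008,-0.0012,-0.0018,0]
    - [0.01,0.0008,-0.0012,-0.0018,0]

```text
t: 4.65
tool_pos: [0.5672, 0.0345, 0.3412]
tool_rot: [1.197, 2.902, 0.003]
contact_force: [5.7, -0.3, -7.6]
opening: 0.0154
grip_force: 42.5
```

```bash
python3 s.py
```

```text
4.65 pos [0.5672 0.0345 0.3412] yaw 0.788 F [ 5.69 -0.3  -7.59] M [ 0.07  -0.947  0.022] 0.0154 42.5 q6 -0.859
```

apply_moves:
  plan:
    - [0.01,-0.0006,0.0006,0.0011,0]
    - [0.01,-0.0006,0.0006,0.0011,0]
    - [0.01,-0.0006,0.0006,0.0011,0]
    - [0.01,-0.0006,0.0006,0.0011,0]

```text
t: 4.98
tool_pos: [0.5677, 0.0345, 0.3411]
tool_rot: [1.198, 2.904, 0.001]
contact_force: [3.1, 0.9, -4.6]
opening: 0.0152
grip_force: 42.9
```

```bash
python3 s.py
```

```text
4.98 pos [0.5677 0.0345 0.3411] yaw 0.7881 F [ 3.14  0.86 -4.59] M [ 0.281 -0.565  0.027] 0.0152 42.9 q6 -0.858
```

apply_moves:
  plan:
    - [0.01,-0.0005,0.0003,0.001,0]
    - [0.01,-0.0005,0.0003,0.001,-0.01]
    - [0.01,-0.0005,0.0003,0.001,-0.02]
    - [0.01,-0.0005,0.0003,0.001,-0.03]
    - [0.01,-0.0005,0.0003,0.001,-0.04]
    - [0.01,-0.0005,0.0003,0.001,-0.04]

```text
t: 5.48
tool_pos: [0.5681, 0.0343, 0.341]
tool_rot: [-1.139, -2.927, -0.0]
contact_force: [-2.6, 1.5, 2.9]
opening: 0.0152
grip_force: 44.0
```

```bash
python3 s.py
```

```text
5.48 pos [0.5681 0.0343 0.341 ] yaw 0.8286 F [-2.58  1.5   2.92] M [ 0.53   0.55  -0.078] 0.0152 44.0 q6 -0.899
```

apply_moves:
  plan:
    - [0.01,0,0,-0.0004,-0.01]
    - [0.01,0,0,-0.0004,-0.02]
    - [0.01,0,0,-0.0004,-0.03]
    - [0.01,0,0,-0.0004,-0.04]
    - [0.01,0,0,-0.0004,-0.04]

```text
t: 5.9
tool_pos: [0.5682, 0.0342, 0.341]
tool_rot: [-1.08, -2.95, 0.0]
contact_force: [-2.2, 2.1, 2.3]
opening: 0.015
grip_force: 43.8
```

```bash
python3 s.py
```

```text
5.9 pos [0.5682 0.0342 0.341 ] yaw 0.8686 F [-2.24  2.1   2.34] M [ 0.42   0.388 -0.084] 0.015 43.8 q6 -0.939
```

apply_moves:
  plan:
    - [0.01,0,0,-0.0002,-0.0125]
    - [0.01,0,0,-0.0002,-0.025]
    - [0.01,0,0,-0.0002,-0.0375]
    - [0.01,0,0,-0.0002,-0.05]
    - [0.01,0,0,-0.0002,-0.05]

```text
t: 6.32
tool_pos: [0.5683, 0.0341, 0.3411]
tool_rot: [1.006, 2.976, -0.0]
contact_force: [-1.9, 0.7, 0.6]
opening: 0.0148
grip_force: 43.5
```

```bash
python3 s.py
```

```text
6.32 pos [0.5683 0.0341 0.3411] yaw 0.9187 F [-1.92  0.71  0.59] M [ 0.219  0.11  -0.065] 0.0148 43.5 q6 -0.989
```

apply_moves:
  plan:
    - [0.01,0,0,0,-0.0125]
    - [0.01,0,0,0,-0.025]
    - [0.01,0,0,0,-0.0375]
    - [0.01,0,0,0,-0.05]
    - [0.01,0,0,0,-0.05]

```text
t: 6.73
tool_pos: [0.5683, 0.034, 0.3411]
tool_rot: [0.931, 3.0, -0.001]
contact_force: [-0.9, -0.4, -0.2]
opening: 0.0147
grip_force: 43.4
```

```bash
python3 s.py
```

```text
6.73 pos [0.5683 0.034  0.3411] yaw 0.9687 F [-0.91 -0.4  -0.2 ] M [ 0.016  0.105 -0.079] 0.0147 43.4 q6 -1.039
```

apply_moves:
  plan:
    - [0.01,0,0,0,-0.0125]
    - [0.01,0,0,0,-0.025]
    - [0.01,0,0,0,-0.0375]
    - [0.01,0,0,0,-0.05]
    - [0.01,0,0,0,-0.05]

```text
t: 7.15
tool_pos: [0.5682, 0.0341, 0.3411]
tool_rot: [0.856, 3.023, -0.001]
contact_force: [-0.8, -1.3, -1.8]
opening: 0.0154
grip_force: 43.3
```

```bash
python3 s.py
```

```text
7.15 pos [0.5682 0.0341 0.3411] yaw 1.0188 F [-0.83 -1.27 -1.81] M [-0.254 -0.044 -0.126] 0.0154 43.3 q6 -1.089
```

apply_moves:
  plan:
    - [0.01,0,0,0.0003,-0.01]
    - [0.01,0,0,0.0003,-0.02]
    - [0.01,0,0,0.0003,-0.02]
    - [0.01,0,0,0.0003,-0.02]

```text
t: 7.48
tool_pos: [0.5682, 0.0341, 0.3411]
tool_rot: [0.827, 3.031, -0.001]
contact_force: [-1.8, -3.0, 0.6]
opening: 0.0151
grip_force: 43.5
```

```bash
python3 s.py
```

```text
7.48 pos [0.5682 0.0341 0.3411] yaw 1.0382 F [-1.84 -3.01  0.57] M [-0.288  0.218 -0.104] 0.0151 43.5 q6 -1.109
```

Still just friction, so no stop yet.

apply_moves:
  plan:
    - [0.01,0,0,0,-0.01]
    - [0.01,0,0,0,-0.02]
    - [0.01,0,0,0,-0.03]
    - [0.01,0,0,0,-0.04]
    - [0.01,0,0,0,-0.04]

```text
t: 7.9
tool_pos: [0.5682, 0.0341, 0.341]
tool_rot: [-0.765, -3.047, 0.001]
contact_force: [-2.3, -2.9, 0.6]
opening: 0.0151
grip_force: 43.7
```

```bash
python3 s.py
```

```text
7.9 pos [0.5682 0.0341 0.341 ] yaw 1.0787 F [-2.3  -2.85  0.58] M [-0.423  0.359 -0.158] 0.0151 43.7 q6 -1.149
```

apply_moves:
  plan:
    - [0.01,0,0,0,-0.01]
    - [0.01,0,0,0,-0.02]
    - [0.01,0,0,0,-0.03]
    - [0.01,0,0,0,-0.04]
    - [0.01,0,0,0,-0.04]

```text
t: 8.32
tool_pos: [0.5682, 0.0341, 0.3411]
tool_rot: [0.704, 3.062, -0.001]
contact_force: [-3.7, -3.9, 2.3]
opening: 0.0153
grip_force: 43.8
```

```bash
python3 s.py
```

```text
8.32 pos [0.5682 0.0341 0.3411] yaw 1.1186 F [-3.65 -3.86  2.27] M [-0.516  0.48  -0.102] 0.0153 43.8 q6 -1.189
```

apply_moves:
  plan:
    - [0.01,0.0002,-0.0005,-0.0002,-0.01]
    - [0.01,0.0002,-0.0005,-0.0002,-0.02]
    - [0.01,0.0002,-0.0005,-0.0002,-0.03]
    - [0.01,0.0002,-0.0005,-0.0002,-0.04]
    - [0.01,0.0002,-0.0005,-0.0002,-0.05]
    - [0.01,0.0002,-0.0005,-0.0002,-0.05]

```text
t: 8.82
tool_pos: [0.5679, 0.0339, 0.341]
tool_rot: [0.627, 3.078, 0.001]
contact_force: [-0.5, -2.1, -0.8]
opening: 0.0151
grip_force: 43.5
```

```bash
python3 s.py
```

```text
8.82 pos [0.5679 0.0339 0.341 ] yaw 1.1687 F [-0.55 -2.14 -0.81] M [-0.244  0.081 -0.098] 0.0151 43.5 q6 -1.24
```

Turned 0.38 so far, still free.

apply_moves:
  plan:
    - [0.01,0,0,0.0001,-0.01]
    - [0.01,0,0,0.0001,-0.02]
    - [0.01,0,0,0.0001,-0.03]
    - [0.01,0,0,0.0001,-0.04]
    - [0.01,0,0,0.0001,-0.05]
    - [0.01,0,0,0.0001,-0.05]

```text
t: 9.32
tool_pos: [0.5679, 0.034, 0.3411]
tool_rot: [0.55, 3.093, 0.001]
contact_force: [-0.3, -0.4, 0.4]
opening: 0.015
grip_force: 43.5
```

```bash
python3 s.py
```

```text
9.32 pos [0.5679 0.034  0.3411] yaw 1.2188 F [-0.32 -0.42  0.42] M [-0.066  0.032 -0.168] 0.015 43.5 q6 -1.29
```

apply_moves:
  plan:
    - [0.01,0,0,0,-0.01]
    - [0.01,0,0,0,-0.02]
    - [0.01,0,0,0,-0.03]
    - [0.01,0,0,0,-0.03]
    - [0.01,0,0,0,-0.03]

```text
t: 9.73
tool_pos: [0.5678, 0.0339, 0.3411]
tool_rot: [0.505, 3.101, 0.0]
contact_force: [-0.4, 0.2, 0.7]
opening: 0.0154
grip_force: 43.6
```

```bash
python3 s.py
```

```text
9.73 pos [0.5678 0.0339 0.3411] yaw 1.2482 F [-0.43  0.23  0.71] M [ 0.008  0.057 -0.059] 0.0154 43.6 q6 -1.319
```

apply_moves:
  plan:
    - [0.01,0,0,0,-0.01]
    - [0.01,0,0,0,-0.02]
    - [0.01,0,0,0,-0.03]
    - [0.01,0,0,0,-0.04]
    - [0.01,0,0,0,-0.05]
    - [0.01,0,0,0,-0.05]

```text
t: 10.23
tool_pos: [0.5676, 0.0339, 0.341]
tool_rot: [-0.426, -3.111, -0.0]
contact_force: [-3.4, 0.0, 3.2]
opening: 0.0154
grip_force: 43.9
```

```bash
python3 s.py
```

```text
10.23 pos [0.5676 0.0339 0.341 ] yaw 1.2985 F [-3.43  0.05  3.16] M [ 0.215  0.637 -0.314] 0.0154 43.9 q6 -1.37
```

apply_moves:
  plan:
    - [0.01,0,0,-0.0003,-0.005]
    - [0.01,0,0,-0.0003,-0.01]
    - [0.01,0,0,-0.0003,-0.015]
    - [0.01,0,0,-0.0003,-0.015]

```text
t: 10.57
tool_pos: [0.5675, 0.0339, 0.341]
tool_rot: [-0.403, -3.114, -0.0]
contact_force: [-5.0, 0.6, 1.7]
opening: 0.0151
grip_force: 43.9
```

```bash
python3 s.py
```

```text
10.57 pos [0.5675 0.0339 0.341 ] yaw 1.3133 F [-5.05  0.56  1.75] M [ 0.159  0.841 -0.329] 0.0151 43.9 q6 -1.385
```

apply_moves:
  plan:
    - [0.01,0.0005,0,0,-0.005]
    - [0.01,0.0005,0,0,-0.01]
    - [0.01,0.0005,0,0,-0.015]
    - [0.01,0.0005,0,0,-0.015]

```text
t: 10.9
tool_pos: [0.5671, 0.034, 0.341]
tool_rot: [-0.38, -3.117, -0.0]
contact_force: [-5.6, 0.8, 2.4]
opening: 0.0148
grip_force: 44.0
```

```bash
python3 s.py
```

```text
10.9 pos [0.5671 0.034  0.341 ] yaw 1.3281 F [-5.63  0.82  2.44] M [ 0.223  0.866 -0.54 ] 0.0148 44.0 q6 -1.399
```

apply_moves:
  plan:
    - [0.01,0.0004,0,-0.0003,0.003]
    - [0.01,0.0004,0,-0.0003,0.003]
    - [0.01,0.0004,0,-0.0003,0.003]
    - [0.01,0.0004,0,-0.0003,0.003]
    - [0.01,0.0004,0,-0.0003,0.003]
    - [0.01,0.0004,0,-0.0003,0.003]
    - [0.01,0.0004,0,-0.0003,0.003]
    - [0.01,0.0004,0,-0.0003,0.003]
    - [0.01,0.0004,0,-0.0003,0.003]
    - [0.01,0.0004,0,-0.0003,0.003]
    - [0.01,0.0004,0,-0.0003,0.003]
    - [0.01,0.0004,0,-0.0003,0.003]

```text
t: 11.9
tool_pos: [0.5669, 0.034, 0.3412]
tool_rot: [-0.385, -3.118, 0.0]
contact_force: [-1.7, -0.1, -6.5]
opening: 0.015
grip_force: 42.8
```

```bash
python3 s.py
```

```text
11.9 pos [0.5669 0.034  0.3412] yaw 1.325 F [-1.7  -0.06 -6.5 ] M [ 0.011  0.104 -0.351] 0.015 42.8 q6 -1.396
```

apply_moves:
  plan:
    - [0.01,0.0002,0,0.0002,-0.004]
    - [0.01,0.0002,0,0.0002,-0.004]
    - [0.01,0.0002,0,0.0002,-0.004]
    - [0.01,0.0002,0,0.0002,-0.004]
    - [0.01,0.0002,0,0.0002,-0.004]
    - [0.01,0.0002,0,0.0002,-0.004]
    - [0.01,0.0002,0,0.0002,-0.004]
    - [0.01,0.0002,0,0.0002,-0.004]
    - [0.01,0.0002,0,0.0002,-0.004]
    - [0.01,0.0002,0,0.0002,-0.004]
    - [0.01,0.0002,0,0.0002,-0.004]
    - [0.01,0.0002,0,0.0002,-0.004]

```text
t: 12.9
tool_pos: [0.5667, 0.0341, 0.3412]
tool_rot: [-0.379, -3.119, 0.0]
contact_force: [1.9, -2.0, -8.8]
opening: 0.0151
grip_force: 42.5
```

```bash
python3 s.py
```

```text
12.9 pos [0.5667 0.0341 0.3412] yaw 1.329 F [ 1.93 -2.03 -8.81] M [-0.069 -0.19  -0.53 ] 0.0151 42.5 q6 -1.4
```

apply_moves:
  plan:
    - [0.01,0,0,0,0.01]
    - [0.01,0,0,0.001,0.018]
    - [0.01,0,0,0.002,0.018]
    - [0.01,0,0,0.003,0.018]
    - [0.01,0,0,0.0037,0.018]
    - [0.01,0,0,0.0037,0.018]
    - [0.01,0,0,0.0037,0.018]

```text
t: 13.48
tool_pos: [0.5669, 0.0342, 0.3409]
tool_rot: [0.406, 3.115, -0.001]
contact_force: [-8.8, -0.9, 7.2]
opening: 0.0154
grip_force: 44.4
```

```bash
python3 s.py
```

```text
13.48 pos [0.5669 0.0342 0.3409] yaw 1.3116 F [-8.77 -0.91  7.18] M [-0.107  1.34  -0.142] 0.0154 44.4 q6 -1.382
```

apply_moves:
  plan:
    - [0.01,0.001,0,0.001,0]
    - [0.01,0.0015,0,0.002,0]
    - [0.01,0.0015,0,0.002,0]
    - [0.01,0.0015,0,0.002,0]

```text
t: 13.82
tool_pos: [0.5661, 0.0344, 0.3406]
tool_rot: [0.405, 3.111, -0.001]
contact_force: [-6.1, -1.8, 9.6]
opening: 0.0153
grip_force: 44.9
```

```bash
python3 s.py
```

```text
13.82 pos [0.5661 0.0344 0.3406] yaw 1.3116 F [-6.11 -1.77  9.58] M [-0.294  1.199 -0.108] 0.0153 44.9 q6 -1.382
```

apply_moves:
  plan:
    - [0.01,0.001,0,0.001,0]
    - [0.01,0.002,0,0.002,0]
    - [0.01,0.002,0,0.0025,0]
    - [0.01,0.002,0,0.0025,0]
    - [0.01,0.002,0,0.0025,0]

```text
t: 14.23
tool_pos: [0.5651, 0.0346, 0.3395]
tool_rot: [0.405, 3.106, -0.002]
contact_force: [-2.9, -2.5, 12.1]
opening: 0.015
grip_force: 45.1
```

```bash
python3 s.py
```

```text
14.23 pos [0.5651 0.0346 0.3395] yaw 1.3115 F [-2.93 -2.54 12.08] M [-0.479  0.618 -0.097] 0.015 45.1 q6 -1.381
```

apply_moves:
  plan:
    - [0.01,0.0005,-0.0004,0.001,0]
    - [0.01,0.0005,-0.0004,0.0022,0]
    - [0.01,0.0005,-0.0004,0.0022,0]
    - [0.01,0.0005,-0.0004,0.0022,0]

```text
t: 14.57
tool_pos: [0.5648, 0.0345, 0.3376]
tool_rot: [0.404, 3.105, -0.001]
contact_force: [-1.3, -1.7, 10.3]
opening: 0.0152
grip_force: 45.0
```

```bash
python3 s.py
```

```text
14.57 pos [0.5648 0.0345 0.3376] yaw 1.3118 F [-1.29 -1.71 10.27] M [-0.359  0.353 -0.001] 0.0152 45.0 q6 -1.382
```

```bash
python3 look.py
cat > capz.py <<'E'
from h import *
c=np.array([.568,.034])
def hist(C,ok):
    P=C[ok&(np.hypot(C[...,0]-c[0],C[...,1]-c[1])<.031)&(C[...,2]>.15)&(C[...,2]<.2)]
    h,e=np.histogram(P[:,2],bins=np.arange(.15,.2,.001));return h
o=telemetry.get_obs();p=eyes.get_image('wrist');C=cloud(p,toolT(o)@np.array(p['hand_eye']))
print('w',hist(C,p['range_z']>0))
for n in ['scene','side']:
    p=eyes.get_image(n);print(n,hist(cloud(p,campose(p)),p['range_z']>0))
E
python3 capz.py; cp pics/w14*.png pics/v2.png; ls pics
```

```text
{'t': np.float64(14.567), 'q': array([-7.000e-02, -3.900e-02,  1.820e+00, -1.000e-03,  1.351e+00,
       -1.382e+00]), 'tool_pos': array([0.565, 0.034, 0.338]), 'tool_rot': array([ 4.040e-01,  3.105e+00, -1.000e-03]), 'contact_force': array([-1.289, -1.713, 10.271]), 'wrist_torque': array([-0.359,  0.353, -0.001]), 'opening': np.float64(0.015), 'grip_force': np.float64(45.026)}
(array([568.5,  38.1]), array([59.2, 40. ]), np.float64(0.106), array([0.1849, 0.1926]), 7650) tooly yaw 1.3117679242002471
in tool [-0.00099806  0.00427544  0.14912075]
w [   3    4    5    7    4    8    5    6    4  148 1288 1454 1092  987
  138   30   48   50   52   61   96   83   99   99  109  101  111  121
  114  118  151  146  305  685 2483 2236  356  116   98  125  127  121
  130  140  109   95   94   69   67   91]
scene [ 0  0  1  0  0  0  0  0  1  8 37 61 66 77 51 14  5  8  9  8  6 15  9 13
 13 14 14 12  5 18 13 17 14 30 73 87 36 19  9  6 11 13  6  8 13 10  6 11
  9  5]
side [ 0  0  0  0  1  3  1  1  8 25 17 35 27 18  9 11 11  5  8  9  4 10 14  5
 14 10  4 15 12  5  8 20 19 21 23 12  5  5  6  6  6  5  2  4  7  4  5  4
  0  6]
scene0.png
side0.png
v1.png
v2.png
w1456.png
w204.png
w251.png
```

View pics/v2.png

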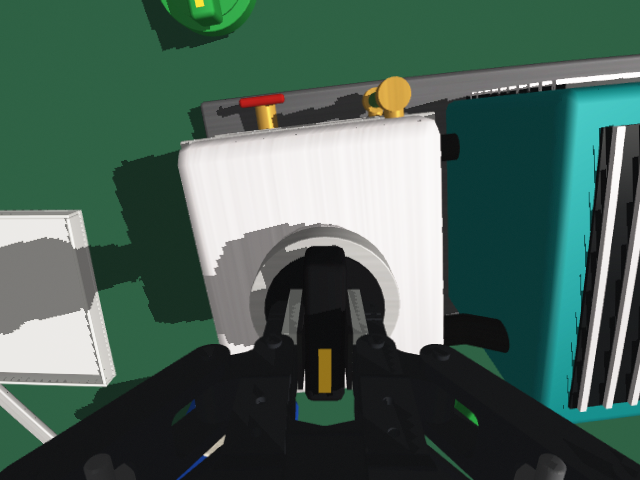

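apply_moves:
  plan:
    - [0.01,0.0002,-0.0002,0.0013,0]
    - [0.01,0.0002,-0.0002,0.0013,0]
    - [0.01,0.0002,-0.0002,0.0013,-0.01]
    - [0.01,0.0002,-0.0002,0.0013,-0.02]
    - [0.01,0.0002,-0.0002,0.0013,-0.03]
    - [0.01,0.0002,-0.0002,0.0013,-0.03]

```text
t: 15.27
tool_pos: [0.5648, 0.0345, 0.3369]
tool_rot: [0.357, 3.109, 0.0]
contact_force: [-1.9, -1.5, 13.8]
opening: 0.0152
grip_force: 45.2
```

```bash
python3 s.py
```

```text
15.27 pos [0.5648 0.0345 0.3369] yaw 1.342 F [-1.91 -1.52 13.82] M [-0.228  0.336  0.007] 0.0152 45.2 q6 -1.412
```

apply_moves:
  plan:
    - [0.01,0,0,0.0003,-0.01]
    - [0.01,0,0,0.0003,-0.02]
    - [0.01,0,0,0.0003,-0.03]
    - [0.01,0,0,0.0003,-0.04]
    - [0.01,0,0,0.0003,-0.04]

```text
t: 15.68
tool_pos: [0.5649, 0.0346, 0.3367]
tool_rot: [0.295, 3.116, 0.0]
contact_force: [-0.7, -1.1, 12.0]
opening: 0.0151
grip_force: 45.2
```

```bash
python3 s.py
```

```text
15.68 pos [0.5649 0.0346 0.3367] yaw 1.382 F [-0.68 -1.1  12.04] M [-0.117  0.329 -0.04 ] 0.0151 45.2 q6 -1.452
```

apply_moves:
  plan:
    - [0.01,0,0,0,-0.012]
    - [0.01,0,0,0,-0.024]
    - [0.01,0,0,0,-0.036]
    - [0.01,0,0,0,-0.048]
    - [0.01,0,0,0,-0.06]
    - [0.01,0,0,0,-0.072]
    - [0.01,0,0,0,-0.084]
    - [0.01,0,0,0,-0.096]
    - [0.01,0,0,0,-0.108]
    - [0.01,0,0,0,-0.12]
    - [0.01,0,0,0,-0.12]

```text
t: 16.6
tool_pos: [0.565, 0.0344, 0.3368]
tool_rot: [0.108, 3.127, -0.002]
contact_force: [-0.3, -1.4, 12.5]
opening: 0.0152
grip_force: 45.2
```

```bash
python3 s.py
```

```text
16.6 pos [0.565  0.0344 0.3368] yaw 1.5019 F [-0.28 -1.41 12.48] M [-0.277  0.235 -0.064] 0.0152 45.2 q6 -1.572
```

apply_moves:
  plan:
    - [0.01,0,0,0,-0.014]
    - [0.01,0,0,0,-0.028]
    - [0.01,0,0,0,-0.042]
    - [0.01,0,0,0,-0.056]
    - [0.01,0,0,0,-0.07]
    - [0.01,0,0,0,-0.084]
    - [0.01,0,0,0,-0.098]
    - [0.01,0,0,0,-0.112]
    - [0.01,0,0,0,-0.126]
    - [0.01,0,0,0,-0.14]
    - [0.01,0,0,0,-0.14]

```text
t: 17.52
tool_pos: [0.5651, 0.0343, 0.3369]
tool_rot: [-0.111, 3.127, -0.004]
contact_force: [-0.2, -2.3, 11.8]
opening: 0.0149
grip_force: 45.2
```

```bash
python3 s.py
```

```text
17.52 pos [0.5651 0.0343 0.3369] yaw 1.642 F [-0.2  -2.32 11.76] M [-0.419  0.195 -0.137] 0.0149 45.2 q6 -1.712
```

apply_moves:
  plan:
    - [0.01,0,0,0.0002,-0.014]
    - [0.01,0,0,0.0002,-0.028]
    - [0.01,0,0,0.0002,-0.042]
    - [0.01,0,0,0.0002,-0.056]
    - [0.01,0,0,0.0002,-0.07]
    - [0.01,0,0,0.0002,-0.084]
    - [0.01,0,0,0.0002,-0.098]
    - [0.01,0,0,0.0002,-0.112]
    - [0.01,0,0,0.0002,-0.126]
    - [0.01,0,0,0.0002,-0.14]
    - [0.01,0,0,0.0002,-0.14]

```text
t: 18.43
tool_pos: [0.5651, 0.0341, 0.3368]
tool_rot: [-0.329, 3.111, -0.006]
contact_force: [0.7, -2.7, 12.6]
opening: 0.015
grip_force: 45.2
```

```bash
python3 s.py
```

```text
18.43 pos [0.5651 0.0341 0.3368] yaw 1.7818 F [ 0.72 -2.66 12.58] M [-0.52   0.124 -0.119] 0.015 45.2 q6 -1.852
```

apply_moves:
  plan:
    - [0.01,0,0,0,-0.012]
    - [0.01,0,0,0,-0.024]
    - [0.01,0,0,0,-0.036]
    - [0.01,0,0,0,-0.048]
    - [0.01,0,0,0,-0.06]
    - [0.01,0,0,0,-0.072]
    - [0.01,0,0,0,-0.084]
    - [0.01,0,0,0,-0.096]
    - [0.01,0,0,0,-0.108]
    - [0.01,0,0,0,-0.108]

```text
t: 19.27
tool_pos: [0.5651, 0.034, 0.3368]
tool_rot: [-0.497, 3.089, -0.008]
contact_force: [0.1, -3.5, 12.4]
opening: 0.0151
grip_force: 45.3
```

```bash
python3 s.py
```

```text
19.27 pos [0.5651 0.034  0.3368] yaw 1.8897 F [ 0.12 -3.55 12.42] M [-0.561  0.102 -0.158] 0.0151 45.3 q6 -1.96
```

apply_moves:
  plan:
    - [0.01,0,0,0,-0.01]
    - [0.01,0,0,0,-0.02]
    - [0.01,0,0,0,-0.02]
    - [0.01,-0.0006,-0.0004,-0.002,-0.02]
    - [0.01,-0.0012,-0.0008,-0.004,-0.02]
    - [0.01,-0.0018,-0.0012,-0.006,-0.02]
    - [0.01,-0.0024,-0.0016,-0.008,-0.02]
    - [0.01,-0.0028,-0.0019,-0.0095,-0.02]
    - [0.01,-0.003,-0.002,-0.0105,-0.02]
    - [0.01,-0.003,-0.002,-0.0105,-0.02]

```text
t: 20.1
tool_pos: [0.5668, 0.0335, 0.3424]
tool_rot: [-0.528, 3.093, -0.002]
contact_force: [-2.3, -1.9, 8.3]
opening: 0.0152
grip_force: 44.6
```

```bash
python3 s.py
```

```text
20.1 pos [0.5668 0.0335 0.3424] yaw 1.9091 F [-2.28 -1.92  8.3 ] M [-0.402  0.363 -0.146] 0.0152 44.6 q6 -1.981
```

apply_moves:
  plan:
    - [0.01,-0.0003,-0.0003,-0.002,0]
    - [0.01,-0.0005,-0.0005,-0.004,0]
    - [0.01,-0.0005,-0.0005,-0.006,0]
    - [0.01,-0.0005,-0.0005,-0.008,0]
    - [0.01,-0.0005,-0.0005,-0.01,0]
    - [0.01,-0.0005,-0.0005,-0.01,0]
    - [0.01,-0.0005,-0.0005,-0.01,0]

```text
t: 20.68
tool_pos: [0.5666, 0.0336, 0.3495]
tool_rot: [0.529, -3.097, -0.001]
contact_force: [-1.5, -0.3, -0.5]
opening: 0.0151
grip_force: 43.3
```

```bash
python3 s.py; python3 capz.py
```

```text
20.68 pos [0.5666 0.0336 0.3495] yaw 1.9092 F [-1.49 -0.35 -0.54] M [ 0.012  0.006 -0.001] 0.0151 43.3 q6 -1.981
w [   0    0    0    0    0    0    3   20   24   19   27   23   25   25
   23   22   30   23   20   20   33  163 1510 1404 1174  923  106   33
   41   47   54   69   81   87   98  102  112  112  107  116  115  111
  149  164  309  837 2773 1888  247  113]
scene [ 3  2  1  7  3  0  0  0  0  1  0  0  0  0  0  2  1  1  0  1  3 17 48 68
 58 58 35 13  8  9  6  6 12 16  8 11 12 10 13 17 19 14 12 15 22 34 54 50
 24 19]
side [ 4  3  1  1  1  1  1  1  0  2  2  1  0  2  0  1  2  1  2  6 18 25 27 34
 25  6  4  3  5  4  5  7  8  6  7  6  9  7  8 11  6 10  7 15  9 24 20 12
  9  7]
```

apply_moves:
  plan:
    - [0.01,0,0,-0.01,0]
    - [0.01,0,0,-0.03,0]
    - [0.01,0,0,-0.05,0]
    - [0.01,0.008,-0.026,-0.06,0]
    - [0.01,0.0176,-0.056,-0.06,0]
    - [0.01,0.0274,-0.087,-0.06,0]
    - [0.01,0.0372,-0.118,-0.06,0]
    - [0.01,0.047,-0.149,-0.06,0]
    - [0.01,0.0567,-0.18,-0.06,0]
    - [0.01,0.0664,-0.211,-0.06,0]
    - [0.01,0.0762,-0.242,-0.06,0]
    - [0.01,0.0835,-0.265,-0.06,0]

```text
t: 21.83
tool_pos: [0.5756, -0.2468, 0.4106]
tool_rot: [-0.526, 3.097, -0.002]
contact_force: [0.1, -0.0, -1.3]
opening: 0.0154
grip_force: 43.3
```

```bash
python3 s.py
python3 - <<'E'
from h import *
for n in ['side','scene','wrist']:
    o=telemetry.get_obs();p=eyes.get_image(n);C=cloud(p,campose(p,o));ok=p['range_z']>0
    A=ok&(abs(C[...,0]-.577)<.13)&(abs(C[...,1]+.252)<.1)
    F=C[A&(C[...,2]<.012)]
    F=F[(abs(F[:,0]-.577)<.055)&(abs(F[:,1]+.252)<.035)]
    print(n,'floor',np.median(F[:,2]) if len(F) else None,len(F))
    W=C[A&(C[...,2]>.013)&(C[...,2]<.022)]
    if len(W)>50: print(cv2.minAreaRect(W[:,:2].astype(np.float32)*1000))
    w=p['img'];cv2.imwrite(f'pics/t_{n}.png',w)
E
```

```text
21.83 pos [ 0.5756 -0.2468  0.4106] yaw 1.9076 F [ 0.11 -0.   -1.33] M [-0.035 -0.041  0.004] 0.0154 43.3 q6 -2.431
side floor 0.001792591736140603 1270
((572.9346313476562, -252.45423889160156), (133.82525634765625, 172.7678985595703), 75.20649719238281)
scene floor 0.003154583094875152 1659
((576.2765502929688, -251.9161376953125), (131.58518981933594, 173.43240356445312), 75.15727233886719)
wrist floor 0.002960745976424456 6204
((576.0809326171875, -249.87396240234375), (130.46707153320312, 170.61842346191406), 75.1943588256836)
```

apply_moves:
  plan:
    - [0.01,0.0015,-0.0045,0.025,0]
    - [0.01,0.0015,-0.0045,0.055,0]
    - [0.01,0.0015,-0.0045,0.085,0]
    - [0.01,0.0015,-0.0045,0.115,0]
    - [0.01,0.0015,-0.0045,0.145,0]
    - [0.01,0.0015,-0.0045,0.17,0]
    - [0.01,0.0015,-0.0045,0.185,0]
    - [0.01,0.0015,-0.0045,0.192,0]
    - [0.01,0.0015,-0.0045,0.194,0]
    - [0.01,0.0015,-0.0045,0.196,0]
    - [0.01,0.0015,-0.0045,0.196,0]

```text
t: 22.9
tool_pos: [0.5767, -0.2493, 0.2155]
tool_rot: [-0.529, 3.094, -0.003]
contact_force: [-0.4, -0.9, -2.6]
opening: 0.0148
grip_force: 43.3
```

```bash
python3 s.py
```

```text
22.9 pos [ 0.5767 -0.2493  0.2155] yaw 1.9093 F [-0.43 -0.86 -2.6 ] M [-0.004  0.01  -0.013] 0.0148 43.3 q6 -2.436
```

apply_moves:
  plan:
    - [0.01,0,0,0.001,0]
    - [0.01,0,0,0.002,0]
    - [0.01,0,0,0.003,0]
    - [0.01,0,0,0.004,0]
    - [0.01,0,0,0.005,0]
    - [0.01,0,0,0.0055,0]
    - [0.01,0,0,0.0055,0]
    - [0.01,0,0,0.0055,0]

```text
t: 23.57
tool_pos: [0.5761, -0.2492, 0.209]
tool_rot: [-0.529, 3.097, -0.0]
contact_force: [-1.9, 0.8, 4.9]
opening: 0.0152
grip_force: 44.0
```

```bash
python3 s.py
```

```text
23.57 pos [ 0.5761 -0.2492  0.209 ] yaw 1.909 F [-1.92  0.81  4.9 ] M [ 0.186  0.38  -0.012] 0.0152 44.0 q6 -2.436
```

apply_moves:
  plan:
    - [0.01,0,0,-0.0006,0]
    - [0.01,0,0,-0.0006,0]
    - [0.02,0,0,-0.0006,0]
    - [0.03,0,0,-0.0006,0]
    - [0.04,0,0,-0.0006,0]
    - [0.045,0,0,-0.0006,0]
    - [0.045,0,0,-0.0006,0]
    - [0.045,0,0,-0.0006,0]
    - [0.045,0,0,-0.0006,0]

```text
t: 24.32
tool_pos: [0.5759, -0.2491, 0.2088]
tool_rot: [0.529, -3.097, 0.0]
contact_force: [-1.0, 0.3, -0.9]
opening: 0.0449
grip_force: 0.0
```

```bash
python3 s.py
```

```text
24.32 pos [ 0.5759 -0.2491  0.2088] yaw 1.909 F [-1.    0.35 -0.87] M [-0.008  0.047 -0.022] 0.0449 0.0 q6 -2.436
```

apply_moves:
  plan:
    - [0.045,0,0,-0.005,0]
    - [0.045,0,0,-0.02,0]
    - [0.045,0,0,-0.05,0]
    - [0.045,0,0,-0.09,0]
    - [0.045,0,0,-0.13,0]
    - [0.045,0,0,-0.16,0]
    - [0.045,0,0,-0.18,0]
    - [0.045,0,0,-0.18,0]

```text
t: 24.98
tool_pos: [0.5769, -0.2496, 0.398]
tool_rot: [-0.527, 3.087, -0.014]
contact_force: [-0.3, 0.3, 0.3]
opening: 0.045
grip_force: 0.0
```

Run:
```python
from h import *
o=telemetry.get_obs();show(o);p=eyes.get_image('wrist');C=cloud(p,campose(p,o))
print(bar(C,p['range_z']>0,zl=.048,zh=.066,c=(.576,-.25)))
cv2.imwrite('pics/v3.png',p['img'])
```

```text
{'t': np.float64(24.983), 'q': array([-0.527,  0.062,  1.615, -0.   ,  1.452, -2.436]), 'tool_pos': array([ 0.577, -0.25 ,  0.398]), 'tool_rot': array([-0.527,  3.087, -0.014]), 'contact_force': array([-0.338,  0.284,  0.337]), 'wrist_torque': array([ 0.027, -0.044, -0.036]), 'opening': np.float64(0.045), 'grip_force': np.float64(0.0)}
(array([ 578.3, -247.8]), array([59. , 15.9]), np.float64(0.351), array([0.0563, 0.0576]), 1277)
```

View pics/v3.png

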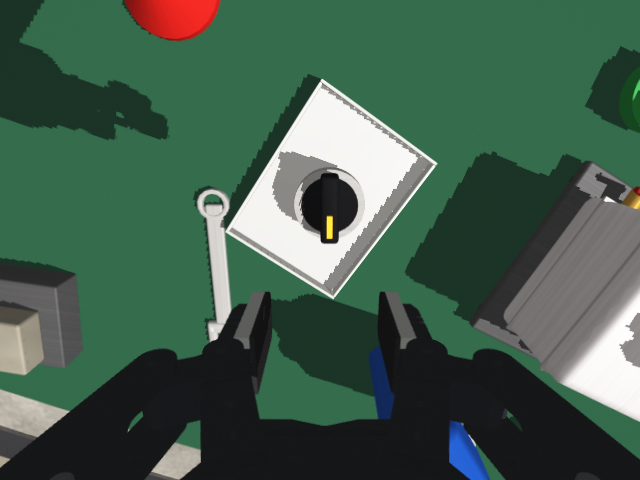

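The picture shows the cap at (330,205), bar up and level on the floor of the correct tray. The wrench (215,260) and funnel (172,10) are undisturbed and the robot is clear.

```bash
python3 -c "
from station import ctrl
print(ctrl.finish_job())"
```

```text
the job is handed in; nothing more can be done
None
```

I opened the pressure cap at its first stop, held it there about 2 s, then pressed it past the stop and lifted it off; it now stands grip bar up on the drip tray floor, and the job was handed in at about 25 s of the 72 s limit.

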